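Open the child-safe cleaner jug and hold up its cap

TASK

Open the squat cleaner jug with the push-and-turn safety cap so that I can top it up: push the cap down, turn it counter-clockwise (seen from above) while it is down, and lift it straight off. Finish while still holding the cap in the gripper, level and still, straight above the jug's mouth and about 8 cm higher than it sat; do not let go or put it down, and do not disturb the other things on the worktop.

Things in the scene. Friction and masses are not known exactly. Their poses are not given: they have to be found in the camera images.
- jug: Squat white cleaner jug, body 124 x 90 mm, 94 mm high; side handle towards its +x (out to 93 mm from the centre, 25 to 85 mm high). A low grey holder (140 x 106 mm, 20 mm high) fixes it to the worktop: it neither moves nor turns. Origin: centre of the underside, z up. Its round shoulder rises to 104 mm; the neck, 30 mm across, is on its vertical axis under the cap.
- mouth (a point): Centre of the jug's mouth, on the jug's vertical axis, 140 mm above the worktop. The collar round it is a bayonet: three notches, and 0.80 to 1.19 rad counter-clockwise of each an open way out. Once the cap has been turned that far it lifts straight up (ease the push first); let up earlier, it stays locked. A hard stop ends the turn at 1.19 rad, so aim for about 1.0 rad.
- cap: Grey round ribbed cap, 52 mm across, 32 mm high, about 40 g, loose: only the bayonet holds it. Origin: centre of its lower rim, 122 mm above the worktop when closed; z up, x then along the jug's x (a few degrees of play). Locked until pressed down at least 4 mm; kept down, it turns only counter-clockwise from above. Grip across any diameter; 18 mm of bare neck lies below its rim.
- cap_top (a point): Centre of the cap's top face, on its axis, 32 mm above its lower rim (154 mm above the worktop while closed).
- soap: Bystander: clear soap bottle with a pump, 38 x 63 x 175 mm, origin under its centre. It and the jug may have changed places (jug left and bottle right, or the other way round).
- spice: Bystander: round spice jar, 47 mm across, 98 mm high, between the jug and the soap bottle; origin under its centre.
- mug: Bystander: mug 82 x 112 x 94 mm, behind; origin under its centre.
- tin: Bystander: food tin 75 mm across, 58 mm high, front right; origin under its centre.
- jar: Bystander: preserve jar 62 mm across, 109 mm high, behind; origin under its centre.
- spoon: Bystander: steel teaspoon 130 mm long lying flat on the left; origin under its centre. Beyond it a wall cabinet hangs over the left part of the worktop (y over about 0.15 m, x over about 0.5 m, underside 0.36 m up): keep the wrist and gripper in front of it when moving in from the left.
- seal (a joint): Sprung black ring in the mouth that pushes the cap up: 0 m as closed, grows as the cap is pressed down, hard stop at 0.0065 m; about -0.001 m with the cap off. Its push is about 6 N closed and 11 N fully down.
Not all that is in view belongs to the job. Of the things shaped like the cap, the grey one is meant.

How it is judged (in metres and radians):
On the way, in this order (a step that is already met when the one before it is completed fails the run):
1. the cap is pressed down at least 3.5 mm by the gripper (z of cap in the frame of jug below 0.1185 m and contact force between the fingers and cap above 2 N), for 0.1 s.
2. the cap, still on the neck, has been turned free (at least 0.7 rad) (angle between the x axis of cap and the x axis of jug, either way round above 0.7 rad and z of cap in the frame of jug below 0.127 m and horizontal distance between cap and jug below 0.006 m).
At the end, for the whole second after the job is handed in: The gripper holds the cap (finger force over 2 N), 5 to 15 cm higher than it sat on the closed jug, its centre within 3 cm of the mouth's axis, tilted less than 0.2 rad, at rest and clear of the jug (z of cap in the frame of jug between 0.172 and 0.272 m and horizontal distance between cap_top and mouth below 0.03 m and angle between cap's own z axis and vertical below 0.2 rad and linear speed of cap below 0.03 m/s and angular speed of cap below 0.3 rad/s and contact force between the fingers and cap above 2 N and contact force between cap and jug below 0.1 N); the arm keeps its last pose, push and grip.
It fails at once if one of the other things was moved more than 3 cm or tipped (distance of any of soap, spice, mug, tin, jar, spoon from where it was at the start of the episode above 0.03 m or angle between any of soap, spice, mug, tin, jar's own z axis and vertical above 0.5 rad).
It also fails if it takes over 42 s, if anything falls off the work surface, if the arm or the gripper's body presses on something with over 40 N, if the wrist force passes 120 N, or if a joint passes its speed limit or range.

ROBOT

A 7-joint arm with a two-finger parallel gripper is mounted at the origin on a cart in front of the work surface, level with it; the furniture and walls round the work are solid. World frame = base frame: x ahead of the robot, y to its left, z up, the work surface at z = 0. Lengths are in mm, angles in rad, forces in N, time in s.
With the tool pointing down it reaches from about 400 to 925 mm from the base axis. Payload 4.1 kg.
Tool frame: the origin (TCP) lies between the finger pads; the fingertips stand bot.tip_extent ahead of it and the grasp point (between the pads) lies 3 mm ahead of it (bot.tip_extent is the distance from the TCP to the fingertips, in mm); z points along the fingers, y is the line along which they close (so a half turn about z gives the same grasp; the last joint's range is limited). The gripper opens to 85 mm and grips with 20 to 120 N. Pads are 22 mm wide; open, the fingers measure 114 mm over their backs; the gripper's body (76 mm by 85 mm) begins 54 mm behind the grasp point. The pads swing forward as they close: fully open they stand 13 mm farther back than shut.
Start: joints at [1.242, 0.398, 0.045, 1.537, -0.019, 1.207, -0.051], TCP at [148.093, -632.936, 253.347] pointing down, gripper open.
Joint ranges: [-2.82, 2.82], [-0.49, 2.23], [-1.37, 1.46], [0, 2.46], [-1.36, 4.5], [0.23, 2], [-2.94, 2.94]. Speed limits (rad/s): [2.57, 2.57, 3.14, 3.14, 3.14, 3.14, 3.14].

INTERFACE

Orientations are given as a rotation vector (axis times angle).
In Python, from workcell import bot gives the robot as it stands.
- The arm moves only by the tool step_arm, never from a script. Its argument "targets" is a list of rows, each a list of 3 entries, a list of its own where there are three numbers: the opening, from -1 (shut) to 1 (fully open), then the shift along the tool's x, y, z in units of 25 cm (1.0 is 25 cm), then the turn about the tool's z in units of 120 degrees (1.0 is 120 degrees). In form: [[claw, [dx, dy, dz], turn], ...]. A call has 1 to 8 rows; each row shifts and turns the commanded pose from where the row before left it, along the tool's axes as they then stand; what a row does not reach is not made up. A row lasts 1/12 s, in which the tool goes at most 41.7 mm and 7.16 degrees, less where a joint would pass 70% of its speed; a pose out of reach is approached as far as the arm can. A call with a number of a shift or a turn outside -1 to 1 is refused whole. A call with a gripper value outside its range is refused whole. The fingers move at their own pace and stop on an object; "grip_force" is the grip in N (left out, the last holds). Time passes only in rows, so rows that do not move let the fingers close. It gives the time, the measured TCP pose, the force, the opening and the grip force at its end, in the units of the state.
- bot.get_state(): the state, without advancing time (a new reading comes with each control period).
- bot.snapshot(name): name is "scene" or "top" or "wrist"; returns a dict with "pixels" (480x640x3 uint8, red, green, blue), "fx", "fy", "cx", "cy" (pixels), "k1" (the pictures are not rectified: a ray, as slopes to the right and down, at radius r is drawn at 1 + k1 r^2 times it, then the intrinsics apply), "R" (3x3) and "t" (3): a world point X has camera coordinates R X + t. Camera axes: x right, y down, z forward; pixel columns grow to the right and rows downward; lengths in mm; the calibration is good to about 2 mm. A picture is of the moment at which its call begins. There is no depth.
- bot.close_job(): hands the job in; it is judged then, once.
The state is a dict: "t": time; "q": joint angles; "joint_velocities": joint speeds; "tau": joint torques, N m; "tool_pos": TCP position; "orientation": TCP orientation; "force": force on the tool from outside, world axes, zero at the start; "ft_torque": the same for the moment, N m; "width": opening from 0.0 (shut) to 1.0 (fully open); "gripper_force": force on a finger pad.
Only numpy, scipy, OpenCV 4.12 (cv2) and the standard library are available. Lean on these libraries where they do the work, as an engineer would, in place of code of your own. Each camera call takes 0.05 s, during which the arm holds its last target. There are 200 camera calls.

## Working session

There is one attempt and no reset: what is moved stays moved. The work goes in short steps, Python scripts to look and compute and a tool call to move; the robot and the scene stay as the last step left them, time stands still between calls to the robot, and variables do not carry over. Pictures are saved under pics/ and viewed, at most 10 in all, crops included, and the job is handed in when it is done.

Besides the shell and the picture viewer there is one more tool, called after "Call:" as name(argument=value, ...) on one line, values as JSON. step_arm: Moves the arm, as the interface text tells. Its arguments: {"type":"object","properties":{"targets":{"type":"array","items":{"type":"array"}},"grip_force":{"type":"number"}},"required":["targets"]}

```bash
mkdir -p pics; python3 - <<'E'
from workcell import bot
import cv2,pickle
s=bot.get_state();print({k:s[k] for k in('t','tool_pos','orientation','force','width')},bot.tip_extent)
for n in('scene','top'):
    d=bot.snapshot(n);pickle.dump(d,open(n+'.pkl','wb'));cv2.imwrite(f'pics/{n}0.png',d['pixels'][:,:,::-1])
    print(n,d['fx'],d['k1'],(-d['R'].T@d['t']).round())
E
```

```text
{'t': 0.0, 'tool_pos': array([ 147.96336858, -632.33694187,  252.2466045 ]), 'orientation': array([-3.11892554e+00, -3.60138831e-01,  5.94897184e-04]), 'force': array([-0.18282473,  0.64069079,  0.42005376]), 'width': 0.9992883970018752} 22.0
scene 439.39988248213 -0.08501862625387252 [-41. 461. 952.]
top 565.8714728537748 0.059424248197683285 [ 188. -177. 1535.]
```

View pics/scene0.png

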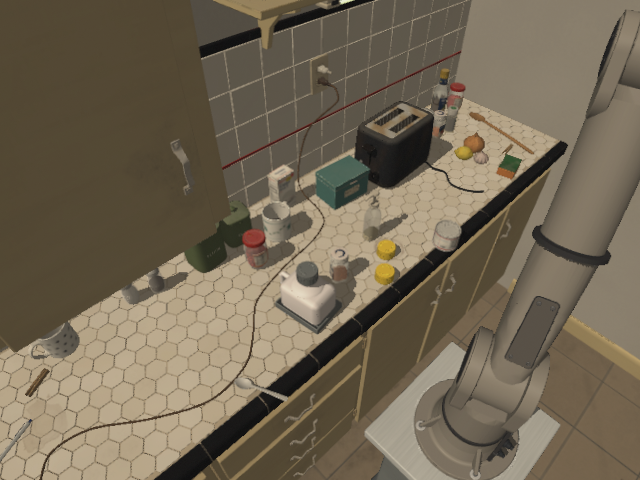

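View pics/top0.png

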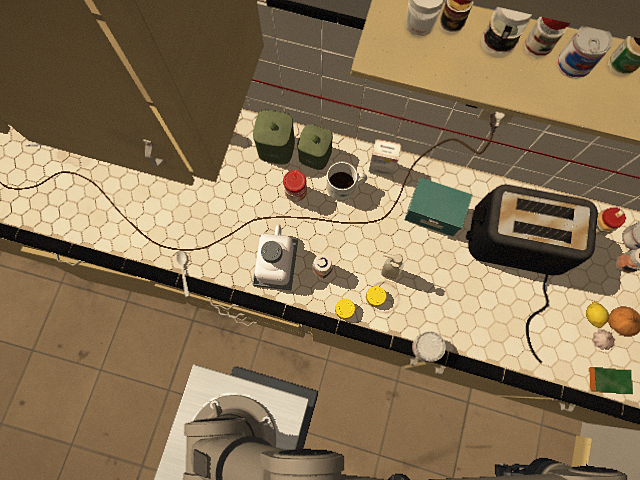

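The shapes like the cap are the grey cap on the white jug (scene 307,272; top 271,251) and two yellow caps lying on the worktop (scene 387,249 and 385,274). The grey one on the jug fits the description. I'll confirm that in an enlarged crop.

```bash
python3 - <<'E'
import cv2,pickle,numpy as np
a=pickle.load(open('scene.pkl','rb'))['pixels'];b=pickle.load(open('top.pkl','rb'))['pixels']
A=cv2.resize(a[250:340,260:360],None,fx=4,fy=6*4/6,interpolation=2);B=cv2.resize(b[215:305,240:340],None,fx=4,fy=4,interpolation=2)
cv2.imwrite('pics/crop.png',np.hstack([A,B])[:,:,::-1])
E
```

```text
(no output)
```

View pics/crop.png

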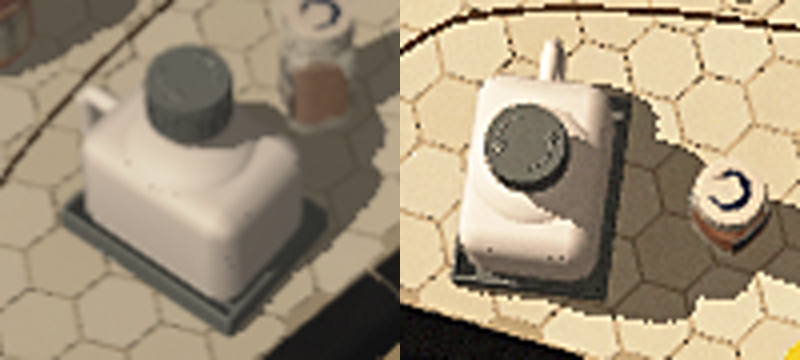

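The crop confirms it: the grey ribbed cap sits on the white jug, with its top face centre at scene ≈(307,269.5) and top ≈(271.7,251.2). The yellow ones are decoys.

```bash
cat > h.py <<'E'
import numpy as np,cv2,pickle
def ray(d,u,v):
    x,y=(u-d['cx'])/d['fx'],(v-d['cy'])/d['fy']
    a,b=x,y
    for _ in range(20):
        f=1+d['k1']*(a*a+b*b);a,b=x/f,y/f
    return -d['R'].T@d['t'],d['R'].T@np.array([a,b,1])
def atz(d,p,z):
    o,r=ray(d,*p);return o+r*(z-o[2])/r[2]
def proj(d,X):
    c=d['R']@X+d['t'];a=c[:2]/c[2];a=a*(1+d['k1']*a@a);return a*[d['fx'],d['fy']]+[d['cx'],d['cy']]
E
python3 - <<'E'
from h import *
s=pickle.load(open('scene.pkl','rb'));t=pickle.load(open('top.pkl','rb'))
c=lambda x,y:(240+(x-400)/4-.4,215+y/4-.4)
print('top',atz(t,c(527,145),154),'scene',atz(s,(260+188/4-.4,250+78/4-.4),154))
for d,p,q in((t,c(527,145),(306.6,269.1)),):
    (o1,r1),(o2,r2)=ray(t,*p),ray(s,*q)
    k=np.linalg.lstsq(np.c_[r1,-r2],o2-o1,rcond=None)[0];print('tri',o1+k[0]*r1,o2+k[1]*r2)
for n,p,z in(('hold back R',c(630,97),20),('hold front R',c(605,300),20),('hold front L',c(453,285),20),('spice',c(735,190),98),('soap',(392,265),150),('redjar',(294,183),109),('mug',(341,178),94)):
    print(n,atz(t,p,z).round())
# grey fit
from workcell import bot
R=cv2.Rodrigues(bot.get_state()['orientation'])[0];print(R.round(3))
E
```

```text
top [468.41303462  28.53261516 154.        ] scene [469.54961941  32.00587928 154.        ]
tri [469.12570598  29.05393078 150.49346277] [471.36612031  30.47755148 151.16045549]
hold back R [548. -10.  20.]
hold front R [407. -34.  20.]
hold front L [389.  68.  20.]
spice [ 488. -102.   98.]
soap [ 518. -271.  150.]
redjar [672.  32. 109.]
mug [726. -84.  94.]
[[ 0.974  0.228 -0.001]
 [ 0.228 -0.974  0.002]
 [-0.    -0.002 -1.   ]]
```

The two cameras agree: cap axis at ≈(469,30), jug yaw ≈0.17 rad. I'll move over now, in front of the bottle and then left.

Call:
step_arm(targets=[[1,[0.124,-0.087,0],0],[1,[0.124,-0.087,0],0],[1,[0.124,-0.087,0],0],[1,[0.124,-0.087,0],0],[1,[0.124,-0.087,0],0],[1,[0.124,-0.087,0],0],[1,[0.124,-0.087,0],0],[1,[0.124,-0.087,0],0]], grip_force=60)

```text
t: 0.77
tool_pos: [350.6, -405.2, 253.0]
orientation: [-3.121, -0.36, 0.001]
force: [0.5, 0.3, 0.2]
width: 0.999
gripper_force: 0.0
```

Call:
step_arm(targets=[[1,[0.072,-0.132,0],0],[1,[0.072,-0.132,0],0],[1,[0.072,-0.132,0],0],[1,[0.072,-0.132,0],0],[1,[0.072,-0.132,0],0],[1,[0.072,-0.132,0],0],[1,[0.072,-0.132,0],0],[1,[0.072,-0.132,0],0]])

```text
t: 1.43
tool_pos: [429.8, -115.3, 253.1]
orientation: [3.121, 0.36, -0.0]
force: [1.1, 0.1, -0.2]
width: 1.002
gripper_force: 0.0
```

```bash
python3 - <<'E'
from workcell import bot
s=bot.get_state();print(s['q'].round(2),s['tool_pos'].round(1))
E
```

```text
[ 0.53  0.04 -0.37  1.99  0.02  1.12 -1.19] [ 429.8 -115.3  253.1]
```

Call:
step_arm(targets=[[1,[0.07,-0.132,0],0],[1,[0.07,-0.132,0],0],[1,[0.07,-0.132,0],0],[1,[0.06,-0.11,0],0],[1,[0,0,0],0],[1,[0,0,0],0]])

```text
t: 1.93
tool_pos: [466.8, 23.4, 253.0]
orientation: [-3.12, -0.368, 0.001]
force: [-0.4, -0.3, 0.2]
width: 0.997
gripper_force: 0.0
```

```bash
python3 - <<'E'
from workcell import bot
import cv2,pickle
from h import *
d=bot.snapshot('wrist');pickle.dump(d,open('wrist.pkl','wb'));cv2.imwrite('pics/w1.png',d['pixels'][:,:,::-1])
s=bot.get_state();print(s['q'].round(2),s['tool_pos'].round(1),proj(d,np.array([469,30,154.])))
E
```

```text
[ 0.35  0.09 -0.52  1.94  0.05  1.12 -1.53] [466.5  21.5 252.9] [307.90468417 242.48298415]
```

View pics/w1.png

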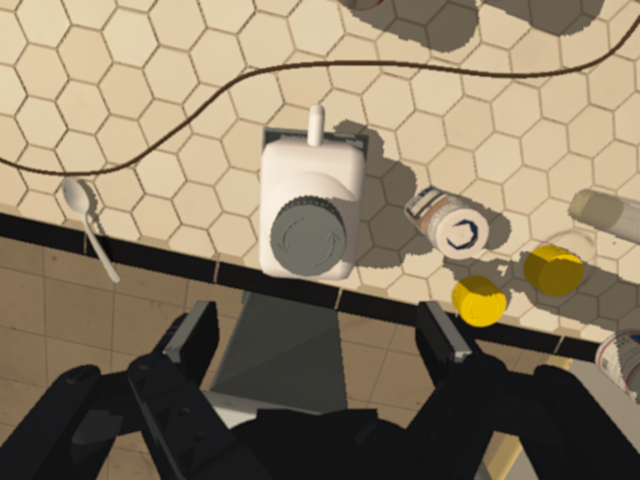

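The wrist view shows the grey cap top at ≈(308,240). The estimate projects to (308,242), so it holds. I'll centre and descend.

Call:
step_arm(targets=[[1,[0.017,-0.029,0.06],0],[1,[0,0,0.1],0],[1,[0,0,0.1],0],[1,[0,0,0.1],0],[1,[0,0,0.08],0],[1,[0,0,0],0],[1,[0,0,0],0]])

```text
t: 2.57
tool_pos: [468.4, 27.8, 142.6]
orientation: [3.121, 0.357, -0.004]
force: [0.4, 1.1, 0.7]
width: 1.002
gripper_force: 0.0
```

```bash
python3 - <<'E'
from workcell import bot
import cv2
from h import *
d=bot.snapshot('wrist');cv2.imwrite('pics/w2.png',d['pixels'][:,:,::-1])
p=[bot.get_state()['tool_pos']]
print(np.round(p,1),proj(d,np.array([469,30,154.])))
E
```

```text
[[469.6  28.3 143.8]] [310.9853542  345.44015551]
```

View pics/w2.png

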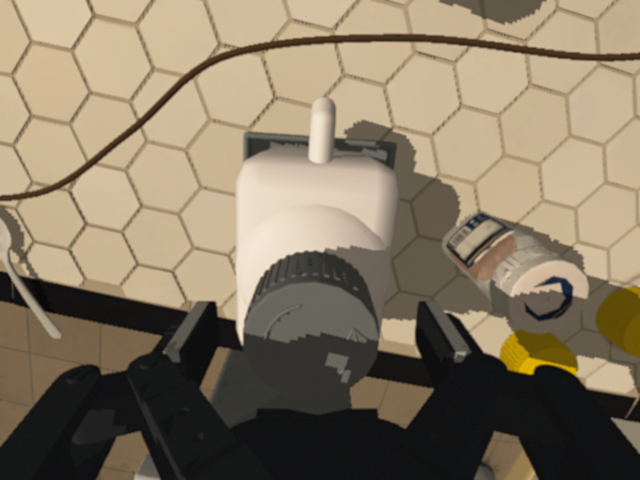

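The cap (columns 245–380, centre ≈312) sits midway between the pads (inner edges ≈210 and 422). I'll close on it.

Call:
step_arm(targets=[[1,[0,-0.004,0.012],0],[0,[0,0,0],0],[-1,[0,0,0],0],[-1,[0,0,0],0],[-1,[0,0,0],0],[-1,[0,0,0],0],[-1,[0,0,0],0],[-1,[0,0,0],0]], grip_force=70)

```text
t: 3.28
tool_pos: [469.7, 30.6, 141.3]
orientation: [3.12, 0.36, 0.002]
force: [-1.6, 0.4, 5.7]
width: 0.593
gripper_force: 71.5
```

Call:
step_arm(targets=[[-1,[0,0,0.008],0],[-1,[0,0,0.008],0],[-1,[0,0,0.006],0],[-1,[0,0,0],0],[-1,[0,0,0],0]])

```text
t: 3.7
tool_pos: [469.9, 30.6, 136.2]
orientation: [3.12, 0.36, 0.002]
force: [-2.0, -0.8, 9.6]
width: 0.59
gripper_force: 71.7
```

Call:
step_arm(targets=[[-1,[0,0,0.005],0],[-1,[0,0,0],0],[-1,[0,0,0],-0.03],[-1,[0,0,0],-0.04],[-1,[0,0,0],-0.04],[-1,[0,0,0],-0.04]])

```text
t: 4.2
tool_pos: [470.9, 31.0, 135.5]
orientation: [3.024, 0.849, 0.006]
force: [-2.4, -0.6, 10.5]
width: 0.593
gripper_force: 71.8
```

```bash
python3 - <<'E'
from workcell import bot
import cv2
s=bot.get_state();print(s['q'].round(2),s['tool_pos'].round(1),s['force'].round(1),s['ft_torque'].round(2),cv2.Rodrigues(s['orientation'])[0][:,0].round(3))
E
```

```text
[ 0.34  0.25 -0.57  2.07  0.18  0.87 -1.35] [470.9  31.  135.5] [-2.4 -0.6 10.5] [ 0.15  0.29 -0.1 ] [0.854 0.521 0.003]
```

Call:
step_arm(targets=[[-1,[0,0,0],-0.04],[-1,[0,0,0],-0.04],[-1,[0,0,0],-0.04],[-1,[0,0,0],-0.04],[-1,[0,0,0],-0.04],[-1,[0,0,0],-0.04],[-1,[0,0,0],-0.05],[-1,[0,0,0],-0.04]])

```text
t: 4.87
tool_pos: [470.8, 31.1, 135.4]
orientation: [2.556, 1.824, 0.005]
force: [-1.4, 0.7, 10.9]
width: 0.595
gripper_force: 71.8
```

Call:
step_arm(targets=[[-1,[0,0,0],0],[-1,[0,0,0],0]])

```text
t: 5.03
tool_pos: [470.9, 30.9, 135.4]
orientation: [2.559, 1.819, 0.005]
force: [-1.7, 0.9, 10.3]
width: 0.594
gripper_force: 71.9
```

```bash
python3 - <<'E'
from workcell import bot
import cv2
s=bot.get_state();print(s['q'].round(2),s['tool_pos'].round(1),s['force'].round(1),s['ft_torque'].round(2),cv2.Rodrigues(s['orientation'])[0].round(3))
d=bot.snapshot('wrist');cv2.imwrite('pics/w3.png',d['pixels'][:,:,::-1])
E
```

```text
[ 0.44  0.27 -0.69  2.07  0.22  0.88 -0.7 ] [470.9  30.9 135.4] [-1.7  0.9 10.3] [0.14 0.33 0.05] [[ 0.329  0.944  0.004]
 [ 0.944 -0.329  0.   ]
 [ 0.001  0.003 -1.   ]]
```

View pics/w3.png

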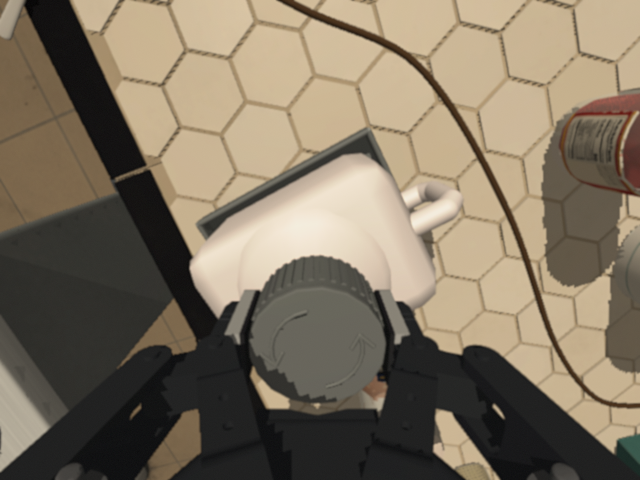

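The arc arrows on the cap look the same relative to the fingers as before, while the jug handle has swung to (435,205). So the cap turned with the gripper, about 1.0 rad. I'll ease up slowly.

Call:
step_arm(targets=[[-1,[0,0,-0.01],0],[-1,[0,0,-0.01],0],[-1,[0,0,-0.01],0],[-1,[0,0,-0.01],0],[-1,[0,0,0],0]])

```text
t: 5.5
tool_pos: [469.4, 30.4, 144.0]
orientation: [2.561, 1.819, 0.001]
force: [0.3, 0.2, -0.5]
width: 0.596
gripper_force: 72.6
```

Force is about zero above the closed height, so the cap is free. I'll lift it.

Call:
step_arm(targets=[[-1,[0,0,-0.03],0],[-1,[0,0,-0.06],0],[-1,[0,0,-0.08],0],[-1,[0,0,-0.08],0],[-1,[0,0,-0.05],0],[-1,[0,0,0],0],[-1,[0,0,0],0],[-1,[0,0,0],0]])

```text
t: 6.17
tool_pos: [468.3, 30.2, 217.6]
orientation: [-2.561, -1.819, 0.003]
force: [-0.8, 1.2, 0.5]
width: 0.594
gripper_force: 73.9
```

```bash
python3 - <<'E'
from workcell import bot
import cv2,numpy as np
s=bot.get_state();print(s['tool_pos'].round(1),s['force'].round(1),s['width'],s['gripper_force'])
d=bot.snapshot('wrist')['pixels'];e=bot.snapshot('scene')['pixels']
e=cv2.resize(e[180:380,200:400],(480,480))
cv2.imwrite('pics/w4.png',cv2.resize(np.hstack([d,e]),(800,343))[:,:,::-1])
E
```

```text
[468.3  30.2 217.6] [-0.8  1.2  0.5] 0.5943672630487326 73.94368166103959
```

View pics/w4.png

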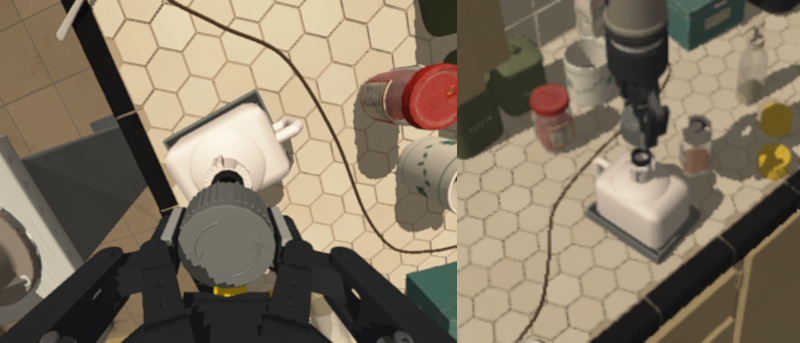

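The cap is held level between the pads (left half, ≈228,235) above the open neck (right half, ≈640,157). The jug and the other things are undisturbed, so I'm handing in.

```bash
python3 -c "
from workcell import bot
print(bot.close_job())"
```

```text
the job is handed in; nothing more can be done
None
```

I pushed the grey cap down, turned it about 1.0 rad counter-clockwise and lifted it off; the gripper is holding it level about 77 mm above where it sat, over the jug's mouth, and the job is handed in (no verdict was returned).

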